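# Offer a ceramic tile up to its trivet base

## Robot

A 6-joint arm with a two-finger parallel gripper is mounted at the origin on a cart in front of the work surface, level with it; the furniture and walls round the work are solid. World frame = base frame: x ahead of the robot, y to its left, z up, the work surface at z = 0. Lengths are in mm, angles in degrees, forces in N, time in s.
With the tool pointing down it reaches from about 300 to 850 mm from the base axis. Payload 4.2 kg.
Tool frame: the origin (TCP) lies midway between the tips of the shut fingers; the grasp point (between the pads) lies 19 mm behind it; z points along the fingers, y is the line along which they close (so a half turn about z gives the same grasp; the last joint's range is limited). The gripper opens to 91 mm and grips with 3 to 60 N. Pads are 32 mm wide; open, the fingers measure 118 mm over their backs; the gripper's body (76 mm by 178 mm) begins 60 mm behind the grasp point.
Start: joints at [74.886, 18.312, 89.639, -0, 72.044, -1.146], TCP at [138.802, 558.012, 213.976] pointing down, gripper open.
Joint ranges: [-177.97, 177.97], [-48.28, 115.42], [12.27, 149.76], [-77.06, 257.06], [2.81, 150.46], [-146.56, 146.56]. Speed limits (degrees/s): [147.25, 147.25, 180, 180, 180, 180].

## Interface

Orientations are given as [roll, pitch, yaw] about the fixed x, y, z axes, in that order (R = Rz(yaw) Ry(pitch) Rx(roll)).
In Python, from workcell import env gives the robot as it stands.
- The arm moves only by the tool drive_effector, called as a command line: name --argument value ..., lists and objects as JSON in quotes. Schema: {"type":"object","properties":{"increments":{"type":"object","properties":{"moves":{"type":"array","items":{"type":"array","items":{"type":"number"},"minItems":6,"maxItems":6},"minItems":1,"maxItems":8}},"additionalProperties":false,"required":["moves"]},"finger_gap":{"type":"number"},"force":{"type":"number"},"only":{"type":"string"},"quiet":{"type":"boolean"},"lines":{"type":"string"}},"required":["increments"],"additionalProperties":false}. increments is an object whose key "moves" holds a list of rows, 1 to 8 of them, each of 6 numbers: dx, dy, dz in shares of the most that a row can go, 1 being 50 mm, then a rotation vector rx, ry, rz in fractions of the full range, 1 being 180 degrees; each row shifts and turns the commanded pose from where the row before left it, along the tool's axes as they then stand; what a row does not reach is not made up. A row lasts 1/10 s, in which the tool goes at most 50 mm and 8.59 degrees, less where a joint would pass 70% of its speed; a pose out of reach is approached as far as the arm can. finger_gap is the finger opening in mm, set as the call begins (left out keeps the last). The fingers move at their own pace and stop on an object; force is the grip in N (left out, the last holds). Time passes only in rows, so rows that do not move let the fingers close. The tool returns the time, the measured TCP pose, the force, the opening and the grip force at its end. only (a regular expression) keeps the lines of the reply that match it, lines (a string "A,B") keeps lines A to B, and quiet returns only ok. Shift and turn numbers lie between -1 and 1, and a call with a number outside is refused. Input that does not fit is refused with a message, and nothing moves.
- env.state(): the state, without advancing time (a new reading comes with each control period).
- env.grab_frame(name): name is "side" or "top" or "wrist"; returns the picture (384x512x3 uint8, blue, green, red); there is no depth.
- env.camera_model(name): a dict with "fx", "fy", "cx", "cy" (pixels), "T" (4x4, takes a point from camera to world coordinates). Camera axes: x right, y up, looking along -z (the intrinsics and any distortion apply to the point x, -y, -z); pixel columns grow to the right and rows downward; lengths in mm; the calibration is good to about 2 mm. The wrist camera is an equidistant fisheye: a pixel r from the principal point sees the ray r / f radians off the axis. A picture is of the moment at which its call begins: read the wrist's pose just before it. camera_model takes no time and is no camera call; for the wrist camera it gives the pose at the moment of the call.
- env.job_done(): hands the job in; it is judged then, once.
The state is a dict: "time_s": time; "qpos": joint angles; "qvel": joint speeds; "effort": joint torques, N m; "ee_pos": TCP position; "ee_rot": TCP orientation; "force": force on the tool from outside, world axes, zero at the start; "torque": the same for the moment, N m; "gripper_width": finger opening in mm; "gripper_force": force on a finger pad.
Only numpy, scipy, OpenCV 4.12 (cv2) and the standard library are available. Lean on these libraries where they do the work, as an engineer would, in place of code of your own. Each camera call takes 0.05 s, during which the arm holds its last target. There are 200 camera calls.

## Task

Pick up the white ceramic tile from its wooden batten, lift it over the row made by the paint tin and two jars across the middle of the bench, and hold it level and lined up over the H-shaped wooden trivet base, about 1 cm above the corner stops, so that glue can be brushed on underneath: finish still holding it there, do not let go. The tile is brittle, so grip it lightly (no more than about 40 N), never let it touch the trivet base, and leave the tin, jars and glue bottle where they stand.

Things in the scene. Friction and masses are not known exactly. Their poses are not given: they have to be found in the camera images.
- tile: White glazed ceramic tile, flat, 120 x 60 x 8 mm (its x, y, z), about 0.14 kg, loose. Origin at the centre of its underside; x along its length, z up. It lies on the batten, underside 22 mm above the bench, long edges overhanging by about 13 mm each side: grip it across its 60 mm width from above; fingertips have room down to the bench.
- bearer: Plain wooden batten fixed to the bench, 110 x 34 x 22 mm (x, y, z). Origin at the centre of its underside, on the bench; x along its length. The batten and the trivet base have the row of jars between them; either may be at the left.
- trivet_base: H-shaped pale wood trivet base fixed to the bench; origin at the centre of its underside, x along its length, z up. Central bar 118 x 34 x 22 mm along x; across each end (x = +-60 mm) a crosspiece 24 x 92 x 22 mm. Beside the bar, between the crosspieces, it is open to the bench for 96 mm: fingers holding the tile across its width at mid-length fit in there.
- stops_top (a point): Point over the centre of the trivet base, level with the tops of its four dark L-shaped corner stops, 31 mm above the bench (9 mm above the wood); axes as the base. The stops enclose the tile's place, 126 x 66 mm, centred, length along x. The tile's underside is to hover about 10 mm above this point.
- paint_pot: Paint tin, 71 mm across, 83 mm tall, loose, standing in the row. Origin at the centre of its underside.
- jar_oil: Slim glass jar with dark lid, 50 mm across, 102 mm tall, the tallest of the row, loose. Origin at the centre of its underside.
- jar_screws: Wider glass jar with dark lid, 62 mm across, 89 mm tall, loose, standing in the row. Origin at the centre of its underside. The three stand, in any order, in a row along x at about y = 0, from about x = 0.42 to 0.62.
- glue_bottle: White glue bottle with red spout, 36 x 62 x 191 mm, loose, at the back of the bench behind the row. Origin at the centre of its underside.

How it is judged (in metres and radians):
On the way:
1. the tile passes over the row: its underside more than 85 mm above the bench while its centre is within 35 mm of y = 0 and at x 0.36 to 0.74 (height (world z) of tile above 0.085 m and world y of tile between -0.035 and 0.035 m and world x of tile between 0.36 and 0.74 m), for 0.02 s.
At the end, for the whole second after the job is handed in: Fingers still hold the tile at rest, clear of the base: underside 2 to 19 mm above the stop tops, centre within 8 mm of the middle of the base, length within 0.1 rad of the base's, level within 0.08 rad; tin, jars and bottle within 20 mm of where they stood (z of tile in the frame of stops_top between 0.002 and 0.019 m and horizontal distance between tile and stops_top below 0.008 m and angle between the x axis of tile and the x axis of trivet_base, either way round below 0.1 rad and angle between tile's own z axis and vertical below 0.08 rad and linear speed of tile below 0.02 m/s and contact force between the fingers and tile above 1 N and contact force between tile and trivet_base below 0.1 N and distance of each of paint_pot, jar_oil, jar_screws, glue_bottle from where it was at the start of the episode below 0.02 m); the arm keeps its last pose, push and grip.
It fails at once if the tile is gripped with more than about 50 N a finger (contact force between the fingers and tile above 100 N).
It fails at once if the tile touches the trivet base (contact force between tile and trivet_base above 0.5 N).
It fails at once if the tin, a jar or the glue bottle is moved more than 20 mm or tipped (distance of any of paint_pot, jar_oil, jar_screws, glue_bottle from where it was at the start of the episode above 0.02 m or angle between any of paint_pot, jar_oil, jar_screws, glue_bottle's own z axis and vertical above 0.25 rad).
It also fails if it takes over 37 s, if anything falls off the work surface, if the arm or the gripper's body presses on something with over 40 N, if the wrist force passes 120 N, or if a joint passes its speed limit or range.

## Working session

There is one attempt and no reset: what is moved stays moved. The work goes in short steps, Python scripts to look and compute and a tool call to move; the robot and the scene stay as the last step left them, time stands still between calls to the robot, and variables do not carry over. Pictures are saved under pics/ and viewed, at most 10 in all, crops included, and the job is handed in when it is done.

```bash
ls; mkdir -p pics
```

Run:
```python
from workcell import env
import cv2
for n in ("top","side"):
    m=env.camera_model(n); print(n,{k:(v if k!="T" else [[round(float(a),3) for a in r] for r in v]) for k,v in m.items()})
    cv2.imwrite(f"pics/{n}0.png",env.grab_frame(n))
s=env.state(); print(s["time_s"],s["ee_pos"],s["ee_rot"],s["gripper_width"])
```

```text
pics
workcell.py
top {'fx': 389.0051977458246, 'fy': 389.0051977458246, 'cx': 253.85286027912275, 'cy': 186.21591655051398, 'T': [[-0.084, 0.966, -0.243, 374.774], [-0.996, -0.081, 0.025, 14.823], [0.005, 0.244, 0.97, 872.68], [0.0, 0.0, 0.0, 1.0]]}
side {'fx': 360.274698466901, 'fy': 360.274698466901, 'cx': 250.5767842748738, 'cy': 195.80116361985026, 'T': [[-1.0, -0.021, -0.019, 540.395], [-0.009, -0.397, 0.918, 809.529], [-0.026, 0.918, 0.396, 403.407], [0.0, 0.0, 0.0, 1.0]]}
0.1 [138.66912821 557.5362044  213.21279585] [-1.79907804e+02 -2.20989794e-03  1.66030344e+02] 91.02420252335078
```

View pics/top0.png

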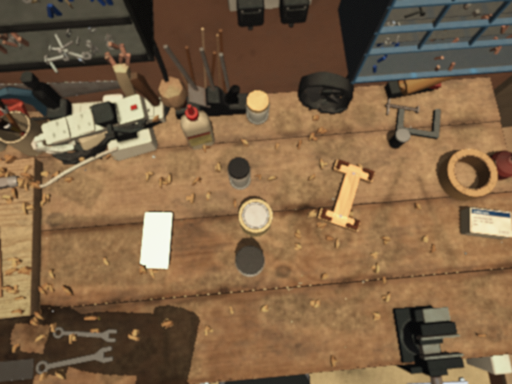

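View pics/side0.png

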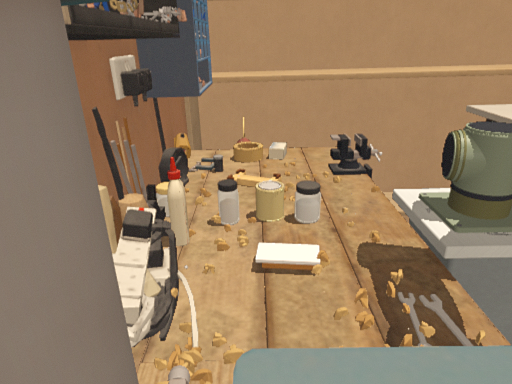

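Top view: tile is white at about (156,240), on the +y side. The trivet is at about (346,195) and turned. The row is jar_oil (238,170), tin (256,215), jar_screws (249,257). The side view agrees. Next I'll measure the tile, the trivet and the row.

Create h.py:
```python
import numpy as np, cv2
from workcell import env
def cast(m,px,z):
    px=np.atleast_2d(np.float64(px)); T=np.array(m["T"])
    d=np.c_[(px[:,0]-m["cx"])/m["fx"],-(px[:,1]-m["cy"])/m["fy"],-np.ones(len(px))]@T[:3,:3].T
    return T[:3,3]+d*((z-T[2,3])/d[:,2])[:,None]
def fish(m,px,z):
    px=np.atleast_2d(np.float64(px)); T=np.array(m["T"])
    u=np.c_[(px[:,0]-m["cx"])/m["fx"],(px[:,1]-m["cy"])/m["fy"]]; r=np.linalg.norm(u,axis=1)[:,None]
    s=np.sin(r)*u/np.maximum(r,1e-9)
    d=np.c_[s[:,0],-s[:,1],-np.cos(r)]@T[:3,:3].T
    return T[:3,3]+d*((z-T[2,3])/d[:,2])[:,None]
def rect(P):
    c,(w,h),a=cv2.minAreaRect(np.float32(P[:,:2]))
    if w<h: w,h,a=h,w,a+90
    return np.round([*c,w,h,(a+90)%180-90],1)
def big(mask):
    return max(cv2.findContours(mask,cv2.RETR_EXTERNAL,cv2.CHAIN_APPROX_NONE)[0],key=cv2.contourArea)[:,0]
```

Run:
```python
from h import *
m=env.camera_model("top"); I=cv2.imread("pics/top0.png"); H=cv2.cvtColor(I,cv2.COLOR_BGR2HSV)
M=np.zeros(I.shape[:2],np.uint8); M[200:280,130:185]=255
t=big(((H[...,1]<50)&(H[...,2]>150)).astype(np.uint8)*M); print("tile",rect(cast(m,t,30)))
print("trivet hsv",H[195,346],H[166,352],H[160,342],H[210,330])
M[:]=0; M[150:240,310:380]=255
b=big(((H[...,2]>190)&(H[...,1]>60)).astype(np.uint8)*M); print("trivet",rect(cast(m,b,22)))
for n,p,z in(("oil",(238,166),102),("tin",(257,215),83),("screws",(249,257),89),("glue",(191,112),191)): print(n,np.round(cast(m,p,z)[0]))
cv2.imwrite("pics/c1.png",np.hstack([cv2.resize(I[150:240,310:385],None,fx=5,fy=5,interpolation=2),cv2.resize(I[200:290,130:185],None,fx=5,fy=5,interpolation=2)]))
```

```text
tile [485.8 213.  120.6  61.1  -6.3]
trivet hsv [ 20 117 244] [ 19 120 244] [ 13 138 120] [ 16 136 159]
trivet [ 552.9 -214.8  146.5   66.3  -23.8]
oil [613.  24. 102.]
tin [511.  -7.  83.]
screws [427.  16.  89.]
glue [700. 103. 191.]
```

View pics/c1.png

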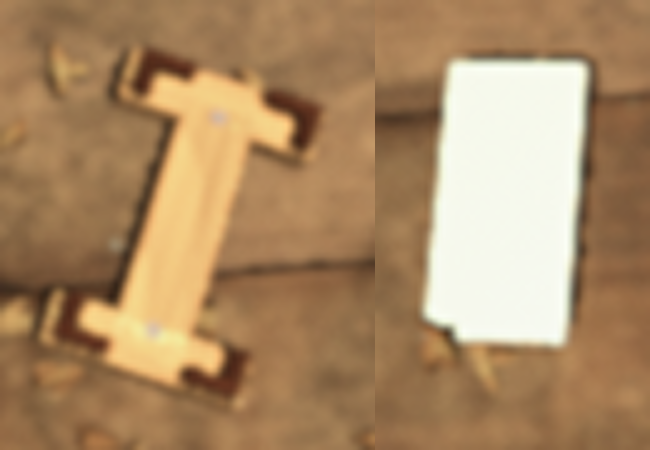

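The crop shows the base's four dark L stops and two screws on the bar, roughly at crop (217,118) and (153,330). The tile is a clean rectangle apart from a chip at one corner. I'll cross-check the base using the stops and screws, then work out the first move.

Add to h.py:
```python
from scipy.spatial.transform import Rotation as R
def go(x,y,z,yaw):
    s=env.state(); r=R.from_euler("xyz",s["ee_rot"],degrees=True); g=R.from_euler("xyz",[180,0,yaw],degrees=True)
    print("t",round(s["time_s"],2),"at",np.round(s["ee_pos"],1),np.round(s["ee_rot"],1),"need tool d",np.round(r.inv().apply(np.array([x,y,z])-s["ee_pos"]),1),"rot",np.round((r.inv()*g).as_rotvec(degrees=True),2))
```

Run:
```python
from h import *
m=env.camera_model("top"); I=cv2.imread("pics/top0.png"); H=cv2.cvtColor(I,cv2.COLOR_BGR2HSV)
c=I[150:240,310:385]; k=((H[150:240,310:385,2]<95)&(H[150:240,310:385,0]<14)).astype(np.uint8)
n,l,st,ce=cv2.connectedComponentsWithStats(k)
for i in range(1,n):
    if st[i,4]>12: print(st[i,4],ce[i]+[310,150],np.round(cast(m,ce[i]+[310,150],31)[0]))
p=cast(m,[(353.4,173.6),(340.6,216)],22); d=p[0]-p[1]; print("screws",p.mean(0),np.degrees(np.arctan2(d[1],d[0])))
go(485.8,213,120,173.7)
```

```text
26 [340.84615385 163.42307692] [ 622. -208.   31.]
28 [368.60714286 173.07142857] [ 594. -268.   31.]
41 [326.53658537 209.90243902] [ 519. -162.   31.]
24 [314.20833333 207.875     ] [ 525. -136.   31.]
14 [355.92857143 223.        ] [ 484. -222.   31.]
screws [ 551.19808842 -214.51445221   22.        ] -24.292623998535614
t 0.1 at [138.7 557.5 213.2] [-179.9   -0.   166. ] need tool d [-420.  -250.4   93.6] rot [-0.09 -0.01 -7.67]
```

The estimates agree: base at about (553, -215) with yaw about -24°. Tile at (486, 213), yaw -6.3°. Moving towards the tile.

The manual's scale: shifts go in shares of 50 mm and turns go in shares of 180 degrees. Converting my numbers, -38 mm is -0.76, -23 mm is -0.46.

drive_effector --increments '{"moves": [[-0.76, -0.46, 0, 0, 0, 0], [-0.76, -0.46, 0, 0, 0, 0], [-0.76, -0.46, 0, 0, 0, 0], [-0.76, -0.46, 0, 0, 0, 0], [-0.76, -0.46, 0, 0, 0, 0], [-0.76, -0.46, 0, 0, 0, 0], [-0.76, -0.46, 0, 0, 0, 0], [-0.76, -0.46, 0, 0, 0, 0]]}' --finger_gap 90

```text
time_s: 0.9
ee_pos: [390.2, 304.5, 213.7]
ee_rot: [-180.0, -0.0, 166.0]
force: [1.2, 0.4, -0.2]
gripper_width: 90.0
gripper_force: 0.0
```

```bash
python3 -c "
from h import *
go(485.8,213,120,173.7)"
```

```text
t 0.9 at [390.2 304.5 213.7] [-180.   -0.  166.] need tool d [-114.9  -65.7   93.7] rot [-0.01 -0.02 -7.66]
```

Converted, -29 mm is -0.58, -28 mm is -0.56, -7.7 degrees / 180 = -0.0428.

drive_effector --increments '{"moves": [[-0.58, -0.328, 0.4, 0, 0, 0], [-0.58, -0.328, 0.48, 0, 0, 0], [-0.58, -0.328, 0.48, 0, 0, 0], [-0.56, -0.328, 0.52, 0, 0, 0], [0, 0, 0, 0, 0, -0.0428], [0, 0, 0, 0, 0, 0], [0, 0, 0, 0, 0, 0]]}'

```text
time_s: 1.6
ee_pos: [485.1, 214.8, 120.0]
ee_rot: [180.0, -0.0, 173.6]
force: [0.4, -0.5, 0.4]
gripper_width: 89.8
gripper_force: 0.0
```

```bash
python3 -c "
from h import *
go(485.8,213,9,173.7)
m=env.camera_model('wrist'); print(m); I=env.grab_frame('wrist'); cv2.imwrite('pics/w1.png',I)
H=cv2.cvtColor(I,cv2.COLOR_BGR2HSV)
t=big(((H[...,1]<50)&(H[...,2]>150)).astype(np.uint8)*255); print('tile',rect(fish(m,t,30)))
"
```

```text
t 1.6 at [485.1 214.8 120. ] [180.   -0.  173.6] need tool d [ -0.9  -1.8 111. ] rot [ 0.01 -0.   -0.12]
{'fx': 297.3186396354542, 'fy': 297.3186396354542, 'cx': 254.6950910615256, 'cy': 189.5632730512681, 'T': array([[ 1.12253574e-01, -9.56839857e-01, -2.68060856e-01,
         4.11261410e+02],
       [ 9.93679515e-01,  1.08199363e-01,  2.98984875e-02,
         2.22581999e+02],
       [ 3.95949187e-04, -2.69722793e-01,  9.62937931e-01,
         2.90592171e+02],
       [ 0.00000000e+00,  0.00000000e+00,  0.00000000e+00,
         1.00000000e+00]])}
tile [476.5 215.  100.9  59.7  -6.4]
```

View pics/w1.png

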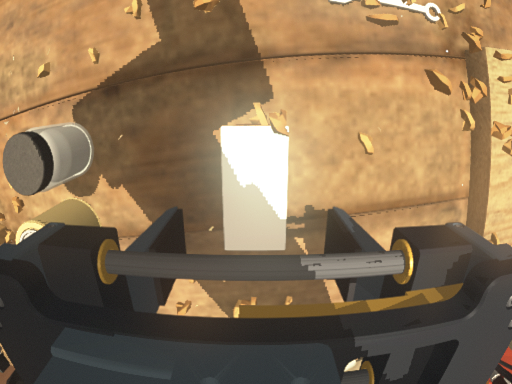

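The wrist view shows the tile at (221..289, 125..250), its far end hidden by the gripper rod, centred between the fingers. The visible edge puts the centre at about (486, 213.5), as before. Descending.

Converted, 30 mm is 0.6, -1.3 mm is -0.026.

drive_effector --increments '{"moves": [[-0.018, -0.026, 0.6, 0, 0, 0], [0, 0, 0.6, 0, 0, 0], [0, 0, 0.5, 0, 0, 0], [0, 0, 0.3, 0, 0, 0], [0, 0, 0.2, 0, 0, 0], [0, 0, 0, 0, 0, 0], [0, 0, 0, 0, 0, 0]]}' --finger_gap 90

```text
time_s: 2.35
ee_pos: [486.4, 213.8, 10.7]
ee_rot: [180.0, 0.1, 173.7]
force: [1.3, 1.0, 0.2]
gripper_width: 89.9
gripper_force: 0.0
```

drive_effector --increments '{"moves": [[0, 0, 0, 0, 0, 0], [0, 0, 0, 0, 0, 0], [0, 0, 0, 0, 0, 0], [0, 0, 0, 0, 0, 0], [0, 0, 0, 0, 0, 0], [0, 0, 0, 0, 0, 0], [0, 0, 0, 0, 0, 0], [0, 0, 0, 0, 0, 0]]}' --finger_gap 50 --force 25

```text
time_s: 3.15
ee_pos: [486.2, 213.4, 10.3]
ee_rot: [180.0, 0.0, 173.7]
force: [-0.3, -0.4, 5.3]
gripper_width: 59.8
gripper_force: 25.0
```

Gripped at 59.8 mm and 25 N. Lifting.

Converted, -35 mm is -0.7, -30 mm is -0.6.

drive_effector --increments '{"moves": [[0, 0, -0.1, 0, 0, 0], [0, 0, -0.3, 0, 0, 0], [0, 0, -0.6, 0, 0, 0], [0, 0, -0.7, 0, 0, 0], [0, 0, -0.7, 0, 0, 0], [0, 0, -0.5, 0, 0, 0], [0, 0, -0.2, 0, 0, 0], [0, 0, 0, 0, 0, 0]]}'

```text
time_s: 3.95
ee_pos: [486.3, 213.4, 165.7]
ee_rot: [179.9, 0.1, 173.7]
force: [-0.1, -0.3, -1.9]
gripper_width: 59.4
gripper_force: 25.0
```

```bash
python3 -c "
from h import *
go(553,-215,160,156)"
```

```text
t 3.95 at [486.3 213.4 165.7] [1.799e+02 1.000e-01 1.737e+02] need tool d [-113.1 -418.5    5.5] rot [ 0.07  0.09 17.73]
```

Converted, -30 mm is -0.6, -22 mm is -0.44.

drive_effector --increments '{"moves": [[-0.06, -0.22, 0, 0, 0, 0], [-0.12, -0.44, 0, 0, 0, 0], [-0.16, -0.6, 0, 0, 0, 0], [-0.16, -0.6, 0, 0, 0, 0], [-0.16, -0.6, 0, 0, 0, 0], [-0.16, -0.6, 0, 0, 0, 0], [-0.16, -0.6, 0, 0, 0, 0], [-0.16, -0.6, 0, 0, 0, 0]]}'

```text
time_s: 4.75
ee_pos: [517.9, -6.7, 162.8]
ee_rot: [-180.0, -0.3, 173.7]
force: [-0.4, -0.1, -0.4]
gripper_width: 59.5
gripper_force: 25.0
```

drive_effector --increments '{"moves": [[-0.16, -0.6, 0, 0, 0, 0], [-0.16, -0.6, 0, 0, 0, 0], [-0.16, -0.6, 0, 0, 0, 0], [-0.16, -0.6, 0, 0, 0, 0], [-0.16, -0.6, 0, 0, 0, 0], [-0.16, -0.6, 0, 0, 0, 0], [-0.12, -0.4, 0, 0, 0, 0], [-0.06, -0.2, 0, 0, 0, 0]]}'

```text
time_s: 5.55
ee_pos: [551.7, -221.7, 162.5]
ee_rot: [180.0, -0.2, 173.6]
force: [-0.6, -0.4, -1.4]
gripper_width: 59.5
gripper_force: 25.0
```

drive_effector --increments '{"moves": [[0, 0, 0, 0, 0, 0.0167], [0, 0, 0, 0, 0, 0.0333], [0, 0, 0, 0, 0, 0.0333], [0, 0, 0, 0, 0, 0.015], [0, 0, 0, 0, 0, 0], [0, 0, 0, 0, 0, 0]]}'

```text
time_s: 6.15
ee_pos: [552.4, -219.3, 164.0]
ee_rot: [180.0, -0.1, 156.1]
force: [-0.8, 0.2, -1.1]
gripper_width: 59.7
gripper_force: 25.0
```

```bash
python3 -c "
from h import *
go(553,-215,75,156)
m=env.camera_model('wrist'); I=env.grab_frame('wrist'); cv2.imwrite('pics/w2.png',I)"
```

```text
t 6.15 at [ 552.4 -219.3  164. ] [ 1.800e+02 -1.000e-01  1.561e+02] need tool d [ 1.   4.2 89. ] rot [ 0.01 -0.12  0.11]
```

View pics/w2.png

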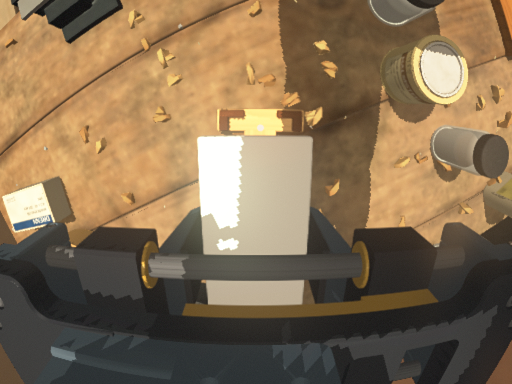

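Wrist view: the tile is held level, with its near edge at about (197–313, 136). The base's near crosspiece, with dark stops, shows at (217–303, 109–135), nearly parallel. I'll measure the relative offset.

Run:
```python
from h import *
m=env.camera_model('wrist'); I=cv2.imread('pics/w2.png'); H=cv2.cvtColor(I,cv2.COLOR_BGR2HSV)
s=env.state()
def frame(P,c,yaw):
    a=np.radians(yaw); return np.round((P[:,:2]-c)@np.array([[np.cos(a),-np.sin(a)],[np.sin(a),np.cos(a)]]),1)
for z in (22,31):
    P=fish(m,[(218,110),(303,110)],z); d=P[1]-P[0]
    print(z,"crosspiece outer corners in base frame",frame(P,[553,-215],-24).tolist(),"edge yaw",np.degrees(np.arctan2(d[1],d[0])))
zt=s["ee_pos"][2]+19.7
P=fish(m,[(198,137),(312,136)],zt); d=P[1]-P[0]; print("tile near corners in tcp frame",frame(P,s["ee_pos"][:2],-24).tolist(),np.degrees(np.arctan2(d[1],d[0])))
cv2.imwrite('pics/c2.png',cv2.resize(I[100:150,190:325],None,fx=5,fy=5,interpolation=2))
```

```text
22 crosspiece outer corners in base frame [[-71.7, -42.5], [-72.1, 46.5]] edge yaw 66.26881024830801
31 crosspiece outer corners in base frame [[-71.7, -41.4], [-72.1, 45.1]] edge yaw 66.26881024830804
tile near corners in tcp frame [[-59.9, -29.1], [-60.5, 29.4]] 66.57972826396028
```

View pics/c2.png

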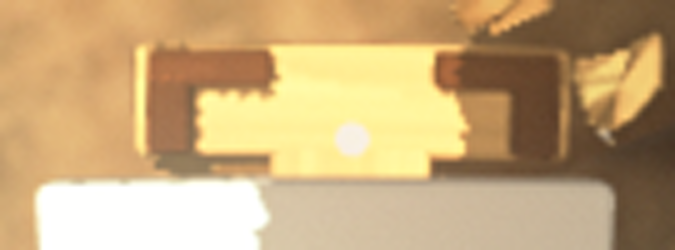

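The crosspiece reads about 1–2 mm to +y of the top-view estimate and its yaw agrees, so the target is (553.4, -214). Descending partway first.

Converted, 30 mm is 0.6, 20 mm is 0.4.

drive_effector --increments '{"moves": [[0.024, 0.104, 0, 0, 0, 0], [0, 0, 0.4, 0, 0, 0], [0, 0, 0.6, 0, 0, 0], [0, 0, 0.6, 0, 0, 0], [0, 0, 0.4, 0, 0, 0], [0, 0, 0.2, 0, 0, 0], [0, 0, 0, 0, 0, 0], [0, 0, 0, 0, 0, 0]]}'

```text
time_s: 7.0
ee_pos: [554.8, -214.5, 55.8]
ee_rot: [180.0, 0.1, 156.0]
force: [-0.4, 0.2, -0.6]
gripper_width: 59.6
gripper_force: 25.0
```

```bash
python3 -c "
from h import *
go(553.4,-214,29.5,156)"
```

```text
t 7.0 at [ 554.8 -214.5   55.8] [1.80e+02 1.00e-01 1.56e+02] need tool d [ 1.6 -0.1 26.3] rot [0.01 0.09 0.05]
```

Converted, 8 mm is 0.16, 7 mm is 0.14.

drive_effector --increments '{"moves": [[0.028, 0, 0.12, 0, 0, 0], [0, 0, 0.16, 0, 0, 0], [0, 0, 0.14, 0, 0, 0], [0, 0, 0.08, 0, 0, 0], [0, 0, 0, 0, 0, 0], [0, 0, 0, 0, 0, 0], [0, 0, 0, 0, 0, 0]]}'

```text
time_s: 7.7
ee_pos: [553.0, -214.0, 30.1]
ee_rot: [180.0, 0.0, 156.0]
force: [0.7, -0.2, -1.2]
gripper_width: 59.9
gripper_force: 25.0
```

Run:
```python
from h import *
go(553.4,-214,29.5,156)
for n in ("top","side"): cv2.imwrite(f"pics/{n}9.png",env.grab_frame(n))
I=cv2.imread("pics/side9.png"); J=cv2.imread("pics/top9.png")
cv2.imwrite("pics/c9.png",np.hstack([cv2.resize(I[140:230,200:320],(400,300),interpolation=2),cv2.resize(J[140:260,270:430],(400,300),interpolation=2)]))
```

```text
t 7.7 at [ 553.  -214.    30.1] [180.   0. 156.] need tool d [-0.4  0.1  0.6] rot [0.01 0.03 0.03]
```

View pics/c9.png

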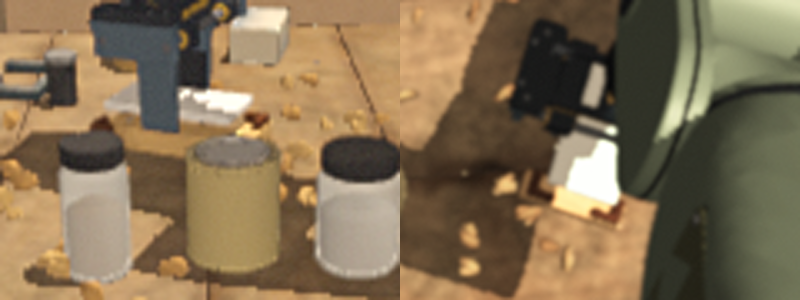

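Side and top views: the tile is held level over the base, the row is undisturbed, and the near stops can be seen just outside the tile's end. I'll do one close wrist check of the lateral fit.

Run:
```python
from h import *
I=env.grab_frame("wrist"); cv2.imwrite("pics/w3.png",I); cv2.imwrite("pics/c3.png",cv2.resize(I[90:200,170:340],None,fx=4,fy=4,interpolation=2))
```

```text
(no output)
```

View pics/c3.png

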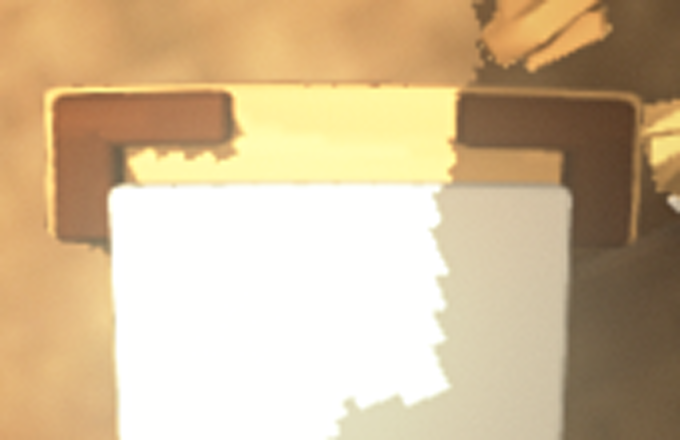

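Tile edges at crop (109, 571), midpoint 340. Crosspiece edges at (47, 640), midpoint 343.5. That makes the lateral offset about 0.5 mm, and the edges are parallel. I'll check the lengthwise offset numerically before handing in.

Run:
```python
from h import *
m=env.camera_model('wrist'); a=np.radians(-24); Q=np.array([[np.cos(a),-np.sin(a)],[np.sin(a),np.cos(a)]])
f=lambda c,z:((fish(m,[170+c[0]/4,90+c[1]/4],z)[0,:2]-[553.4,-214])@Q).round(1)
print("wood corners",f((47,90),22),f((640,95),22),"tile top corners",f((110,185),50),f((571,187),50)); s=env.state(); print(s["ee_pos"],s["gripper_force"])
```

```text
wood corners [-73.1 -44.2] [-72.4  45.7] tile top corners [-60.8 -29.4] [-60.5  29.7]
[ 552.96344205 -213.91975908   30.17394719] 24.999791085720062
```

The lengthwise offset is about 0.2 mm and the lateral about 0.6 mm, so I'm handing in.

```bash
python3 -c "
from workcell import env
print(env.job_done())"
```

```text
the job is handed in; nothing more can be done
None
```

The job is handed in with the tile still held at 25 N, level and lined up within about 1 mm of the trivet base's centre by my measurements, its underside about 11 mm above the stops; the result of the judging was not shown.

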